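# Index the specimen turntable to the next photo station

### The arm

A 6-joint arm with a two-finger parallel gripper is mounted at the origin on the work surface. World frame = base frame: x ahead of the robot, y to its left, z up, the work surface at z = 0. Lengths are in m, angles in rad, forces in N, time in s.
With the tool pointing down it reaches from about 0.425 to 0.95 m from the base axis. Payload 3.5 kg.
Tool frame: the origin (TCP) lies at the very end of the fingers, on their centre line; the grasp point (between the pads) lies 19 mm behind it; z points along the fingers, y is the line along which they close (so a half turn about z gives the same grasp; the last joint's range is limited). The gripper opens to 85 mm and grips with 20 to 120 N. Pads are 22 mm wide; open, the fingers measure 114 mm over their backs; the gripper's body (76 mm by 85 mm) begins 54 mm behind the grasp point. The pads swing forward as they close: fully open they stand 13 mm farther back than shut.
Start: joints at [1.043, 0.286, 1.577, -0, 1.279, -0.15], TCP at [0.249, 0.627, 0.231] pointing down, gripper open.
Joint ranges: [-2.77, 2.77], [-0.9, 2.22], [0.21, 2.48], [-1.53, 4.67], [0.24, 2.81], [-2.84, 2.84]. Speed limits (rad/s): [2.79, 2.79, 3.14, 3.14, 3.14, 3.14].

### API

Orientations are given as a unit quaternion [x, y, z, w].
In Python, from plant import ctrl gives the robot as it stands.
- The arm moves only by the tool carry_out, never from a script. Its argument "deltas" is one flat list of numbers, 6 for each row, row after row: the shift along the tool's x, y, z in m, then the turn, a rotation vector about the tool's x, y, z in rad. A call has 1 to 5 rows; each row is the pose to reach, as a shift and turn from the pose commanded when the call began, along the tool's axes at that moment; what a row does not reach only later rows make up. A row lasts 1/8 s, in which the tool goes at most 62.5 mm and 10.7 degrees, less where a joint would pass 70% of its speed; a pose out of reach is approached as far as the arm can. A call with a gripper value outside its range is refused whole. "grip" is the opening in per cent of the stroke, from 0 (shut) to 100 (fully open), set as the call begins (left out, the last holds). The fingers move at their own pace and stop on an object; "grip_force" is the grip in N (left out, the last holds). Time passes only in rows, so rows that repeat a pose let the fingers close. It gives the time, the measured TCP pose, the force, the opening and the grip force at its end, in the units of the state.
- ctrl.get_state(): the state, without advancing time (a new reading comes with each control period).
- ctrl.read_camera(name): name is "scene" or "top" or "wrist"; returns (picture, depth): 420x560x3 uint8, red, green, blue; 420x560 float32, m along the optical axis (not along the pixel's ray), 0 where there is no reading.
- ctrl.camera_model(name): a dict with "intrinsics" (3x3 intrinsics, pixels), "k1" (the pictures are not rectified: a ray, as slopes to the right and down, at radius r is drawn at 1 + k1 r^2 times it, then the intrinsics apply), "extrinsics" (4x4, takes a point from world to camera coordinates); the wrist camera has in their place "hand_eye" (4x4, takes a point from camera to tool coordinates, whose origin is the TCP and whose axes are the flange's). Camera axes: x right, y down, z forward; pixel columns grow to the right and rows downward; lengths in m; the calibration is good to about 2 mm. A picture is of the moment at which its call begins: read the wrist's pose just before it. camera_model takes no time and is no camera call.
- ctrl.sign_off(): hands the job in; it is judged then, once.
Trained networks look in the newest picture that a camera, given by its name, has taken for a name from the list of things; names that differ only in an ending like _2 or _b are one class to them, and where a whole thing is asked for, a point or a joint stands for the part that bears it (a point fixed in the world has none). Each returns a list of dicts, best first, with "score" (0 to 1); they miss things now and then, are a little off and sometimes report something else, mostly with a low value. They report only what shows in the picture. A call takes as long as a camera call. They do not tell look-alikes from the thing itself.
- ctrl.find_in(camera, query): "uv" ([column, row] in pixels, amid what is visible of it).
The state is a dict: "time": time; "qpos": joint angles; "dq": joint speeds; "joint_efforts": joint torques, N m; "eef_pos": TCP position; "tcp_rot": TCP orientation; "contact_force": force on the tool from outside, world axes, zero at the start; "wrist_torque": the same for the moment, N m; "opening": opening from 0.0 (shut) to 1.0 (fully open); "finger_force": force on a finger pad.
Only numpy, scipy, OpenCV 4.12 (cv2) and the standard library are available. Lean on these libraries where they do the work, as an engineer would, in place of code of your own. Each camera call takes 0.05 s, during which the arm holds its last target. There are 200 camera calls.

### The job

The rock specimen has been photographed from this side: present its next face to the camera. With the fingertips, press the plunger on the turntable's arm down to unlock the table, turn the table counter-clockwise (seen from above) to the very next slot, not past it, and let the plunger spring fully up into that slot so that the table is locked again; then move clear. Do not touch the specimen, which must stay in place on the table, and leave the hammer, the chisel and the loose rock chip where they lie.

Things in the scene. Friction and masses are not known exactly. Their poses are not given: they have to be found in the camera images.
- plunger_top (a point): Centre of the top face of the plunger's black round head (28 mm in diameter, 6 mm thick), on the grey arm of the turntable, 156 mm from the table's axis and 82 mm above the bench when up. It is pressed straight down, 13 mm at most. Closed fingertips put between the two cheeks beside it can press the head and push a cheek to turn the table.
- cheeks_mid (a point): Point midway between the two upright dark steel cheeks on the arm, level with their tops, straight above the plunger and 17 mm above its raised head. One cheek stands before and one behind the head in the turning direction, each 44 mm long radially and 7 mm thick, with a gap of 50 mm between them that is open towards the axis and outwards. They turn with the table.
- plunger (a joint): How far the plunger is pressed, m: 0 = up, 0.013 = fully down. Spring: 3 N at 0, 7.5 N fully down. At 0 its 10 mm pin sits in a slot of the fixed rim plate and locks the table (2 mm play). Pressed beyond 0.010 the pin is under the plate and the table is free; let go between slots it stays down at 0.010, table free, and springs up by itself when a slot comes over the pin, which locks the table.
- turntable (a joint): Angle of the table, rad: starts near 0, locked in a slot; grows counter-clockwise seen from above. The 8 slots (14 mm wide) are 45 degrees apart, so the next slot is at +0.785. Turning needs about 2 N pushed at the plunger; the table stays where it is left.
- table_axis (a point): The vertical axis of the turntable at the level of its round aluminium top (220 mm in diameter, 62 mm above the bench). Under it is the fixed steel rim plate, 290 mm in diameter, its top 42 mm above the bench, with 8 open slots in its edge. The arm with the plunger sticks out to 180 mm from the axis.
- next_slot (a point): Centre of the slot in the fixed rim plate that is next counter-clockwise from the one in which the plunger starts; 134 mm from the axis, on the top of the plate (which is 42 mm above the bench). In the end the plunger's arm points over it.
- specimen_mid (a point): Dark rock specimen lying loose on the middle of the turntable, about 112 x 95 mm and 62 mm high (top about 124 mm above the bench); the point is 28 mm above its underside. Not to be touched.
- hammer_grip (a point): Bystander: hammer with wooden handle, 280 mm long, lying on the newspaper to the left; the point is in its handle.
- chisel_grip (a point): Bystander: hand chisel with yellow handle, 200 mm long, lying on the newspaper to the right; the point is in its handle.
- chip_mid (a point): Bystander: loose chip of rock, about 50 x 40 x 26 mm, lying on the newspaper to the right of the turntable; the point is near its middle.
- specimen: The rock specimen's body; origin at the centre of its underside.
Mind the look-alikes: they are no part of the job. Leave any orange or turquoise look-alike of the specimen alone.

How it is judged:
By the outcome, as a careful person would: the job done as asked, in the order asked, and still so for the second after the job is handed in, with the robot touching nothing.
It also fails if it takes over 48 s, if anything falls off the work surface, if the arm or the gripper's body presses on something with over 40 N, if the wrist force passes 120 N, or if a joint passes its speed limit or range.

## Working session

There is one attempt and no reset: what is moved stays moved. The work goes in short steps, Python scripts to look and compute and a tool call to move; the robot and the scene stay as the last step left them, time stands still between calls to the robot, and variables do not carry over. Pictures are saved under pics/ and viewed, at most 10 in all, crops included, and the job is handed in when it is done.

Besides the shell and the picture viewer there is one more tool, called by a JSON object that holds its "op" and its "data", one argument or row to a line. carry_out: Moves the arm, as the interface text tells. Its arguments: {"type":"object","properties":{"deltas":{"type":"array"},"grip":{"type":"number"},"grip_force":{"type":"number"}},"required":["deltas"]}

```bash
mkdir -p pics; cat > h.py <<'E'
import numpy as np, cv2
from scipy.spatial.transform import Rotation as R
from plant import ctrl
def T_wc(cam, st=None):
    m=ctrl.camera_model(cam)
    if 'hand_eye' in m:
        T=np.eye(4);T[:3,:3]=R.from_quat(st['tcp_rot']).as_matrix();T[:3,3]=st['eef_pos'];return T@np.array(m['hand_eye'])
    return np.linalg.inv(np.array(m['extrinsics']))
def ray(cam,uv,st=None):
    m=ctrl.camera_model(cam);K=np.array(m['intrinsics']);k=m['k1']
    s=cv2.undistortPoints(np.array([[uv]],float),K,np.array([k,0,0,0,0.]))[0,0]
    T=T_wc(cam,st);return T[:3,3],T[:3,:3]@np.array([s[0],s[1],1])
def at_z(cam,uv,z,st=None):
    o,d=ray(cam,uv,st);return o+d*(z-o[2])/d[2]
def at_d(cam,uv,D,st=None):
    o,d=ray(cam,uv,st);c,r=int(round(uv[0])),int(round(uv[1]));w=D[r-2:r+3,c-2:c+3];w=w[w>0]
    return o+d*np.median(w) if w.size else None
E
python3 - <<'E'
from h import *
np.set_printoptions(precision=3,suppress=True)
for c in ('top','scene'):
    im,D=ctrl.read_camera(c); cv2.imwrite(f'pics/{c}0.png',im[...,::-1])
    for q,z in (('plunger_top',.082),('cheeks_mid',.099),('table_axis',.062),('next_slot',.042),('specimen_mid',.09),('chip_mid',.013),('hammer_grip',.015),('chisel_grip',.015)):
        for r in ctrl.find_in(c,q)[:2]:
            print(c,q,round(r['score'],2),np.array(r['uv']),at_z(c,r['uv'],z),at_d(c,r['uv'],D))
s=ctrl.get_state();print(s['time'],s['eef_pos'],R.from_quat(s['tcp_rot']).as_matrix())
E
```

```text
top plunger_top 0.37 [289.6 201.8] [0.546 0.027 0.082] [0.546 0.027 0.082]
top cheeks_mid 0.78 [319.4 176.5] [ 0.622 -0.062  0.099] [ 0.624 -0.063  0.087]
top table_axis 0.87 [320.1 181.3] [ 0.614 -0.067  0.062] [ 0.614 -0.067  0.063]
top next_slot 0.8 [320.3 179. ] [ 0.625 -0.069  0.042] [ 0.619 -0.067  0.077]
top specimen_mid 0.95 [418.  212.4] [ 0.519 -0.359  0.09 ] [ 0.523 -0.371  0.053]
top specimen_mid 0.93 [326.3 164.4] [ 0.662 -0.084  0.09 ] [ 0.657 -0.082  0.113]
top chip_mid 0.68 [377.7 133.6] [ 0.784 -0.257  0.013] [ 0.78  -0.254  0.026]
top hammer_grip 0.82 [216.1 181.6] [0.616 0.268 0.015] [0.614 0.266 0.026]
top chisel_grip 0.57 [418.6 161.3] [ 0.693 -0.388  0.015] [ 0.69  -0.384  0.026]
scene plunger_top 0.74 [282.9 274.6] [ 0.665 -0.082  0.082] [ 0.678 -0.093  0.107]
scene plunger_top 0.43 [282.7 294.2] [ 0.701 -0.114  0.082] [ 0.698 -0.111  0.075]
scene cheeks_mid 0.98 [284.  292.4] [ 0.708 -0.116  0.099] [ 0.699 -0.108  0.081]
scene cheeks_mid 0.74 [286.  297.2] [ 0.719 -0.12   0.099] [ 0.701 -0.104  0.06 ]
scene table_axis 0.77 [284.5 298.5] [ 0.702 -0.109  0.062] [ 0.702 -0.109  0.061]
scene next_slot 0.68 [283.1 297.4] [ 0.689 -0.102  0.042] [ 0.698 -0.109  0.061]
scene specimen_mid 0.92 [273.4 145.1] [0.339 0.164 0.09 ] [0.294 0.201 0.039]
scene specimen_mid 0.79 [136.8 324.1] [ 0.573 -0.381  0.09 ] [ 0.545 -0.376  0.046]
scene hammer_grip 0.94 [381.6 213.2] [0.649 0.259 0.015] [0.652 0.254 0.022]
scene chisel_grip 0.59 [171.1 384.8] [ 0.687 -0.389  0.015] [ 0.691 -0.39   0.025]
scene chisel_grip 0.4 [282.9 274.9] [ 0.63  -0.052  0.015] [ 0.678 -0.093  0.107]
0.9 [0.249 0.627 0.231] [[-0.929  0.369  0.   ]
 [ 0.369  0.929  0.   ]
 [ 0.     0.    -1.   ]]
```

```bash
python3 - <<'E'
import cv2
a=cv2.imread('pics/top0.png'); c=a[80:290,190:470]; cv2.imwrite('pics/topcrop.png',cv2.resize(c,None,fx=2.8,fy=2.8,interpolation=cv2.INTER_CUBIC))
E
```

```text
(no output)
```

View pics/topcrop.png

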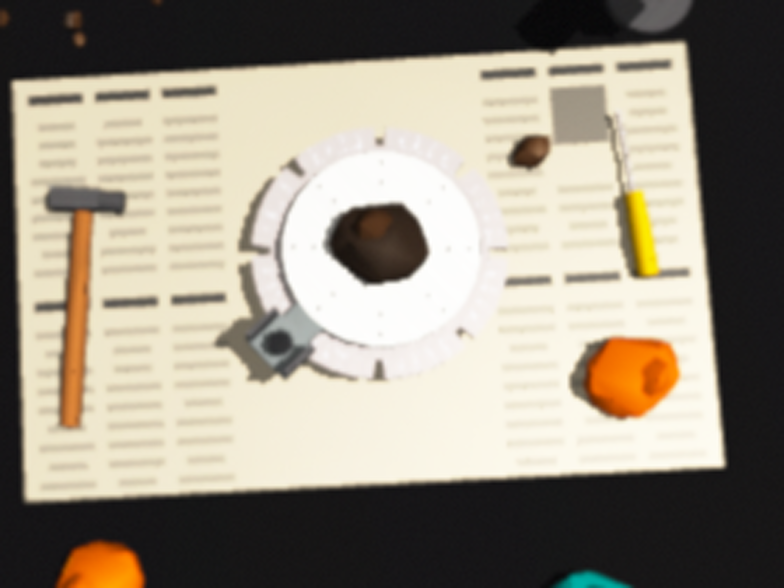

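View pics/scene0.png

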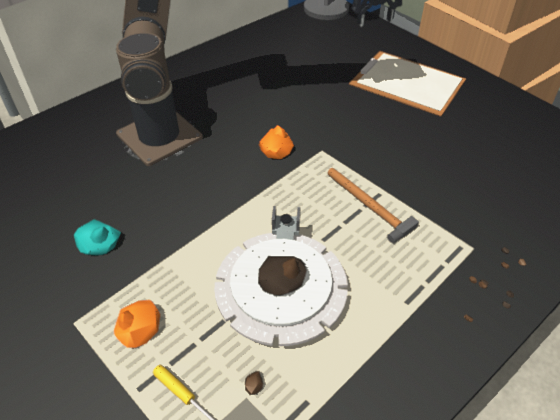

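The top crop shows the dark specimen on the white table at (326,167). The plunger arm points to the lower left, with the black head at (289,202) between the cheeks. The next slot counter-clockwise is the bottom one, at about (325,212), facing the robot.

Possible mistakes for the target:
- **Specimen:** the orange rocks at (415,214) and (226,287) and the turquoise one at (401,288) in top, plus the loose chip at (379,134).
- **Plunger:** only the head at (289,202) fits. The scene camera's "plunger" at (283,275) is the specimen; the real head there is at about (286,218).

```bash
cat >> h.py <<'E'
def cloud(cam,D,st=None):
    m=ctrl.camera_model(cam);K=np.array(m['intrinsics']);k=m['k1'];h,w=D.shape
    g=np.stack(np.meshgrid(np.arange(w),np.arange(h)),-1).reshape(-1,1,2).astype(float)
    s=cv2.undistortPoints(g,K,np.array([k,0,0,0,0.])).reshape(h,w,2)
    T=T_wc(cam,st);P=np.dstack([s,np.ones((h,w))])*D[...,None]
    P=P@T[:3,:3].T+T[:3,3];P[D<=0]=np.nan;return P
def to_tool(target,yawx,st):
    "shift in tool axes and z-turn to bring TCP to target with tool x at world angle yawx (tool down)"
    M=R.from_quat(st['tcp_rot']).as_matrix();d=M.T@(np.array(target)-st['eef_pos'])
    c,s=np.cos(yawx),np.sin(yawx);G=np.array([[c,s,0],[s,-c,0],[0,0,-1]])
    return np.round(d,4),np.round(R.from_matrix(M.T@G).as_rotvec(),4)
E
python3 - <<'E'
from h import *
np.set_printoptions(precision=4,suppress=True)
im,D=ctrl.read_camera('top');P=cloud('top',D)
A=at_z('top',(325.7,168.9),.062);print('axis click',A)
def circ(sel):
    p=P[sel][:,:2]
    b=(p**2).sum(1);x=np.linalg.lstsq(np.c_[2*p,np.ones(len(p))],b,rcond=None)[0]
    return x[:2],np.sqrt(x[2]+x[:2]@x[:2])
d=np.hypot(P[...,0]-A[0],P[...,1]-A[1])
m=((P[...,2]>.052)&(P[...,2]<.075)&(d<.125)&(im.min(2)>200)).astype(np.uint8)
c,_=cv2.findContours(m,0,1);c=max(c,key=cv2.contourArea);h=cv2.convexHull(c)[:,0]
W=np.array([at_z('top',q,.062)[:2] for q in h.astype(float)]);print(cv2.minEnclosingCircle(W.astype(np.float32)))
for r in (.155,):
  H=at_z('top',(289.3,202.1),.082);v=H-A;print('head',H,np.hypot(v[0],v[1]),np.degrees(np.arctan2(v[1],v[0])))
st=ctrl.get_state();print(to_tool([.546,.027,.2],np.radians(135),st))
E
```

```text
axis click [ 0.6537 -0.0842  0.062 ]
((0.6563273072242737, -0.0826500952243805), 0.11050060391426086)
head [0.5447 0.0275 0.082 ] 0.15614110062884867 134.2879017987251
(array([-0.4976, -0.4485,  0.0313]), array([-0.    , -0.    ,  0.4076]))
```

{"op": "carry_out", "data": {
  "deltas": [-0.045,-0.04,0.003,0,0,0,-0.09,-0.08,0.006,0,0,0,-0.135,-0.12,0.009,0,0,0,-0.18,-0.16,0.012,0,0,0,-0.225,-0.2,0.015,0,0,0],
  "grip": 0
}}

```text
time: 1.58
eef_pos: [0.385, 0.3568, 0.2166]
tcp_rot: [0.188, 0.982, 0.0, 0.0]
contact_force: [0.0, 0.8, -0.0]
opening: -0.002
finger_force: 0.0
```

{"op": "carry_out", "data": {
  "deltas": [-0.045,-0.04,0.003,0,0,0,-0.09,-0.08,0.006,0,0,0,-0.135,-0.12,0.009,0,0,0.1,-0.18,-0.16,0.012,0,0,0.2,-0.225,-0.2,0.015,0,0,0.3]
}}

```text
time: 2.2
eef_pos: [0.5204, 0.0877, 0.2017]
tcp_rot: [0.334, 0.943, 0.0, 0.001]
contact_force: [0.7, -0.1, 0.5]
opening: 0.001
finger_force: 0.0
```

```bash
python3 - <<'E'
from h import *
st=ctrl.get_state();print(st['time'],st['eef_pos'],st['contact_force'],st['opening'],to_tool([.545,.027,.19],np.radians(134.6),st))
E
```

```text
2.2 [0.52041844 0.08774527 0.20170442] [ 0.67252302 -0.06302619  0.46272764] 0.0014801412308853477 (array([-0.0573, -0.0317,  0.0117]), array([0.0009, 0.0008, 0.1111]))
```

{"op": "carry_out", "data": {
  "deltas": [-0.03,-0.016,0.006,0,0,0.06,-0.057,-0.032,0.012,0,0,0.11,-0.057,-0.032,0.012,0,0,0.11]
}}

```text
time: 2.58
eef_pos: [0.5443, 0.0273, 0.1889]
tcp_rot: [0.385, 0.923, -0.0, -0.0]
contact_force: [-0.7, 0.3, -0.2]
opening: 0.003
finger_force: 0.0
```

```bash
python3 - <<'E'
from h import *
np.set_printoptions(precision=4,suppress=True)
st=ctrl.get_state();im,D=ctrl.read_camera('wrist');cv2.imwrite('pics/w1.png',im[...,::-1]);np.save('w1.npy',D)
print(st['time'],st['eef_pos'],st['contact_force'],ctrl.camera_model('wrist')['hand_eye'])
for q,z in (('plunger_top',.082),('cheeks_mid',.099),('table_axis',.062),('next_slot',.042)):
  for r in ctrl.find_in('wrist',q)[:2]: print(q,round(r['score'],2),r['uv'],at_z('wrist',r['uv'],z,st),at_d('wrist',r['uv'],D,st))
E
```

```text
2.575 [0.5443 0.0273 0.1889] [-0.6981  0.317  -0.2351] [[ 0.0008 -0.9616 -0.2745  0.0703]
 [ 1.      0.001  -0.0008 -0.0015]
 [ 0.0011 -0.2745  0.9616 -0.1428]
 [ 0.      0.      0.      1.    ]]
plunger_top 0.97 [286.2, 213.8] [0.5439 0.0264 0.082 ] [0.5439 0.0264 0.082 ]
cheeks_mid 0.83 [289.8, 241.5] [0.5555 0.018  0.099 ] [0.5654 0.0088 0.0619]
table_axis 0.73 [286.2, 260.5] [ 0.5744 -0.0042  0.062 ] [ 0.5739 -0.0037  0.0637]
next_slot 0.77 [291.6, 259.6] [ 0.583  -0.0065  0.042 ] [ 0.5765 -0.0005  0.063 ]
```

View pics/w1.png

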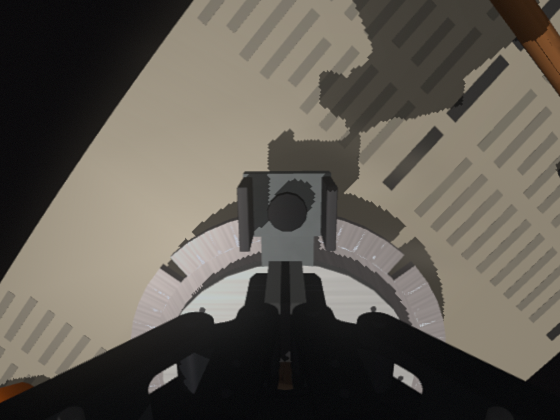

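The wrist picture shows the black head at (289,212), midway between the cheeks at x = 240 and 336, and the fingertips in line with it. The head measures (0.544, 0.026, 0.082), which agrees with the top camera, so I'm descending.

{"op": "carry_out", "data": {
  "deltas": [0,0,0.035,0,0,0,0,0,0.07,0,0,0,0,0,0.09,0,0,0,0,0,0.1,0,0,0,0,0,0.1,0,0,0]
}}

```text
time: 3.45
eef_pos: [0.5438, 0.0295, 0.0892]
tcp_rot: [0.383, 0.924, -0.0, -0.0]
contact_force: [-0.4, 0.5, -0.4]
opening: -0.005
finger_force: 0.0
```

{"op": "carry_out", "data": {
  "deltas": [0,0,0.005,0,0,0,0,0,0.01,0,0,0,0,0,0.015,0,0,0,0,0,0.017,0,0,0,0,0,0.017,0,0,0]
}}

```text
time: 4.08
eef_pos: [0.5449, 0.0289, 0.0731]
tcp_rot: [0.384, 0.923, 0.0, 0.001]
contact_force: [-0.1, 2.3, 5.6]
opening: -0.002
finger_force: 2.6
```

{"op": "carry_out", "data": {
  "deltas": [0,0,0.002,0,0,0,0,0,0.0035,0,0,0,0,0,0.0035,0,0,0]
}}

```text
time: 4.45
eef_pos: [0.5449, 0.0289, 0.0698]
tcp_rot: [0.384, 0.923, 0.0, 0.001]
contact_force: [-0.7, 1.2, 7.1]
opening: 0.003
finger_force: 3.1
```

{"op": "carry_out", "data": {
  "deltas": [0,-0.005,0,0,0,-0.03,0,-0.009,0,0,0,-0.06,-0.001,-0.014,0,0,0,-0.09,-0.001,-0.019,0,0,0,-0.12,-0.002,-0.023,0,0,0,-0.15]
}}

```text
time: 5.08
eef_pos: [0.5298, 0.0114, 0.0699]
tcp_rot: [0.313, 0.95, 0.001, 0.001]
contact_force: [-1.0, 2.5, 6.2]
opening: 0.0
finger_force: 3.1
```

```bash
python3 - <<'E'
from h import *
np.set_printoptions(precision=4,suppress=True)
st=ctrl.get_state();im,D=ctrl.read_camera('wrist');cv2.imwrite('pics/w2.png',im[...,::-1])
for q,z in (('plunger_top',.07),('cheeks_mid',.099)):
  for r in ctrl.find_in('wrist',q)[:2]: print(q,round(r['score'],2),r['uv'],at_z('wrist',r['uv'],z,st))
p=st['eef_pos']-np.array([.655,-.0835,0]);print(np.hypot(p[0],p[1]),np.degrees(np.arctan2(p[1],p[0])))
E
```

```text
cheeks_mid 0.7 [285.7, 257.7] [0.5102 0.0244 0.099 ]
cheeks_mid 0.18 [282.2, 260.8] [0.5104 0.0229 0.099 ]
0.15709387174917755 142.8210047292814
```

View pics/w2.png

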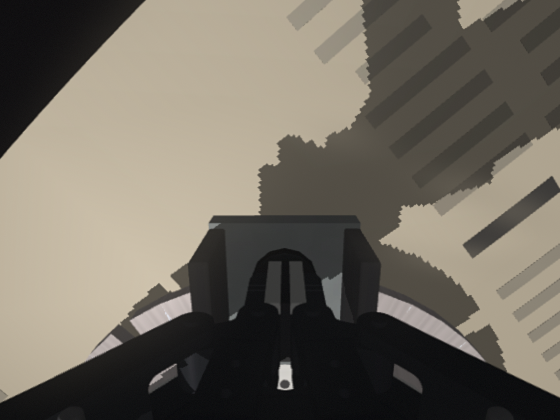

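The tips stand between the cheeks and cover the head, and the arm now points to about 143°, so the pin is off its slot. I'll raise the tips above the head's height and push the cheek on from there.

{"op": "carry_out", "data": {
  "deltas": [0,0,-0.008,0,0,0,0,0,-0.017,0,0,0,0,0,-0.017,0,0,0]
}}

```text
time: 5.6
eef_pos: [0.5292, 0.0112, 0.0863]
tcp_rot: [0.313, 0.95, -0.0, 0.0]
contact_force: [0.2, -0.4, 0.6]
opening: 0.0
finger_force: 0.0
```

```bash
python3 - <<'E'
from h import *
np.set_printoptions(precision=4,suppress=True)
im,D=ctrl.read_camera('top');P=cloud('top',D);A=np.array([.655,-.0835])
d=P[...,:2]-A;r=np.hypot(d[...,0],d[...,1]);a=np.degrees(np.arctan2(d[...,1],d[...,0]))
st=ctrl.get_state();print(st['eef_pos'],st['contact_force'])
im,D=ctrl.read_camera('wrist');P=cloud('wrist',D,st)
d=P[...,:2]-A;r=np.hypot(d[...,0],d[...,1]);a=np.degrees(np.arctan2(d[...,1],d[...,0]))
v,u=np.mgrid[:420,:560]
for lo,hi in ((.055,.068),(.069,.078),(.078,.09),(.09,.105)):
  m=(P[...,2]>lo)&(P[...,2]<hi)&(r>.13)&(r<.185)
  if m.sum()>20: print(lo,m.sum(),np.percentile(a[m],[1,10,50,90,99]),np.percentile(P[...,2][m],[10,50,90]))
E
```

```text
[0.529  0.0113 0.0859] [-0.243   0.1518  0.286 ]
0.055 6551 [133.8037 135.4235 143.7068 151.9794 153.5622] [0.0611 0.0621 0.0632]
0.069 1931 [133.5047 134.8476 143.8614 152.5817 153.8106] [0.0707 0.0725 0.076 ]
0.078 1168 [133.5076 134.099  143.9591 153.2472 153.779 ] [0.0794 0.0842 0.089 ]
0.09 4553 [132.3987 133.5671 143.5539 153.7193 154.8814] [0.0932 0.0989 0.1003]
```

{"op": "carry_out", "data": {
  "deltas": [0,-0.008,0,0,0,-0.05,-0.001,-0.0155,0,0,0,-0.1,-0.002,-0.0235,0,0,0,-0.15,-0.003,-0.031,0,0,0,-0.2,-0.005,-0.039,0,0,0,-0.25]
}}

```text
time: 6.32
eef_pos: [0.5096, -0.0218, 0.0852]
tcp_rot: [0.192, 0.981, 0.002, -0.0]
contact_force: [1.2, 4.9, 1.0]
opening: 0.006
finger_force: 2.3
```

{"op": "carry_out", "data": {
  "deltas": [0,-0.008,0,0,0,-0.05,-0.001,-0.0155,0,0,0,-0.1,-0.002,-0.0235,0,0,0,-0.15,-0.003,-0.031,0,0,0,-0.2,-0.005,-0.039,0,0,0,-0.25]
}}

```text
time: 6.95
eef_pos: [0.4992, -0.0597, 0.0852]
tcp_rot: [0.068, 0.998, 0.002, -0.001]
contact_force: [1.0, 5.6, 0.8]
opening: -0.002
finger_force: 2.3
```

```bash
cat > ang.py <<'E'
from h import *
np.set_printoptions(precision=4,suppress=True)
A=np.array([.655,-.0835])
st=ctrl.get_state();p=st['eef_pos'][:2]-A;print(st['time'],st['eef_pos'],st['contact_force'],'tip r,ang',np.hypot(*p),np.degrees(np.arctan2(p[1],p[0])))
q=st['tcp_rot'];print('yaw',np.degrees(2*np.arctan2(q[1],q[0])))
im,D=ctrl.read_camera('wrist');P=cloud('wrist',D,st)
d=P[...,:2]-A;r=np.hypot(d[...,0],d[...,1]);a=np.degrees(np.arctan2(d[...,1],d[...,0]))%360
for lo,hi in ((.055,.068),(.09,.105)):
  m=(P[...,2]>lo)&(P[...,2]<hi)&(r>.13)&(r<.185)
  if m.sum()>20: print(lo,m.sum(),np.percentile(a[m],[1,10,50,90,99]))
E
python3 ang.py
```

```text
6.95 [ 0.4992 -0.0597  0.0852] [0.9756 5.6426 0.807 ] tip r,ang 0.1575856555770176 171.30291480670644
yaw 172.14706237102985
0.055 6450 [157.4424 159.024  164.8219 175.0378 176.9485]
0.09 3923 [156.485  157.6681 170.788  177.7216 179.0523]
```

{"op": "carry_out", "data": {
  "deltas": [0,-0.005,0,0,0,-0.03,0,-0.0095,0,0,0,-0.06,-0.001,-0.014,0,0,0,-0.09,-0.001,-0.019,0,0,0,-0.12,-0.002,-0.0235,0,0,0,-0.15]
}}

```text
time: 7.62
eef_pos: [0.4977, -0.0833, 0.0851]
tcp_rot: [-0.006, 1.0, 0.001, -0.001]
contact_force: [-0.5, 3.2, 2.1]
opening: -0.002
finger_force: 2.1
```

```bash
python3 ang.py
```

```text
7.625 [ 0.4977 -0.0833  0.0851] [-0.4976  3.1687  2.0807] tip r,ang 0.1572798486139788 179.9275478359352
yaw 180.68092913981698
0.055 6457 [165.9908 167.5428 173.2826 183.6071 185.5282]
0.09 3938 [164.9858 166.2253 179.2804 186.2697 187.615 ]
```

{"op": "carry_out", "data": {
  "deltas": [0,-0.002,0,0,0,-0.013,0,-0.004,0,0,0,-0.026,0,-0.006,0,0,0,-0.039,0,-0.006,0,0,0,-0.039]
}}

```text
time: 8.18
eef_pos: [0.4991, -0.0914, 0.0862]
tcp_rot: [-0.026, 1.0, -0.001, 0.001]
contact_force: [-0.6, 0.6, 0.1]
opening: -0.003
finger_force: 0.0
```

{"op": "carry_out", "data": {
  "deltas": [0,-0.001,0,0,0,-0.006,0,-0.002,0,0,0,-0.012,0,-0.003,0,0,0,-0.018,0,-0.003,0,0,0,-0.018]
}}

```text
time: 8.68
eef_pos: [0.4988, -0.0936, 0.0859]
tcp_rot: [-0.035, 0.999, 0.0, 0.0]
contact_force: [-0.3, -0.1, 0.1]
opening: 0.002
finger_force: 0.2
```

```bash
python3 ang.py
```

```text
8.675 [ 0.4988 -0.0936  0.0859] [-0.3099 -0.125   0.098 ] tip r,ang 0.15649376592444927 -176.30192842943663
yaw 183.96380870674952
0.055 6612 [169.851  171.3878 178.1479 187.3863 189.2524]
0.09 3991 [168.7358 169.9638 182.939  190.0936 191.4952]
```

The force dropped to zero at 179.6° with the target at about 179.3°, so the pin has probably snapped in. I'll lift straight up and measure the head's height.

{"op": "carry_out", "data": {
  "deltas": [0,0,-0.03,0,0,0,0,0,-0.06,0,0,0,0,0,-0.1,0,0,0,0,0,-0.11,0,0,0,0,0,-0.11,0,0,0]
}}

```text
time: 9.35
eef_pos: [0.4989, -0.0936, 0.196]
tcp_rot: [-0.035, 0.999, -0.0, 0.0]
contact_force: [-0.0, 0.2, 0.6]
opening: 0.0
finger_force: 0.0
```

```bash
python3 ang.py; python3 - <<'E'
from h import *
np.set_printoptions(precision=4,suppress=True)
st=ctrl.get_state();im,D=ctrl.read_camera('wrist');cv2.imwrite('pics/w3.png',im[...,::-1])
for r in ctrl.find_in('wrist','plunger_top')[:2]: print(r,at_d('wrist',r['uv'],D,st))
E
```

```text
9.35 [ 0.4989 -0.0936  0.196 ] [-0.0205  0.1586  0.6201] tip r,ang 0.15643221101115598 -176.28954900185835
yaw 183.9689907505872
0.055 3357 [170.0911 171.8937 180.275  187.9197 189.7659]
0.09 1511 [167.4453 168.8925 171.6534 191.0965 192.4845]
{'uv': [288.5, 261.9], 'score': 0.56} [ 0.4855 -0.0933  0.2002]
{'uv': [299.0, 211.9], 'score': 0.55} [ 0.497  -0.084   0.0821]
```

View pics/w3.png

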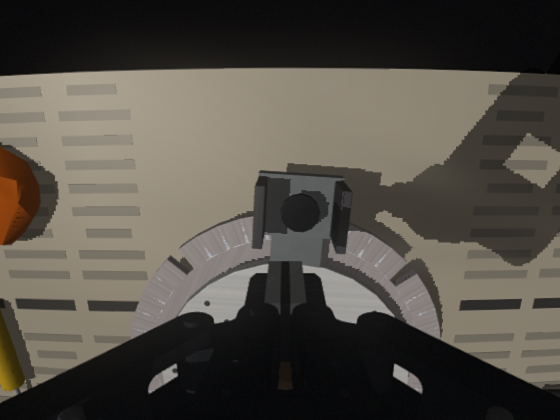

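The head at (299,212) is back at 82 mm, at 180° over the next slot, so the table is locked. I'll move well clear and take a last top view.

{"op": "carry_out", "data": {
  "deltas": [0,0.04,-0.03,0,0,0,0,0.08,-0.05,0,0,0,0,0.12,-0.06,0,0,0,0,0.16,-0.06,0,0,0,0,0.2,-0.06,0,0,0]
}}

```text
time: 10.12
eef_pos: [0.4841, 0.1072, 0.2542]
tcp_rot: [-0.035, 0.999, -0.0, -0.001]
contact_force: [-0.9, -0.1, 0.4]
opening: -0.004
finger_force: 0.0
```

{"op": "carry_out", "data": {
  "deltas": [0,0.02,0,0,0,0,0,0.02,0,0,0,0,0,0.02,0,0,0,0]
}}

```text
time: 10.5
eef_pos: [0.4833, 0.1253, 0.2548]
tcp_rot: [-0.034, 0.999, -0.0, -0.001]
contact_force: [0.6, 0.3, -0.3]
opening: -0.006
finger_force: 0.0
```

```bash
python3 - <<'E'
from h import *
im,D=ctrl.read_camera('top');cv2.imwrite('pics/top9.png',cv2.resize(im[80:290,190:470,::-1],None,fx=2.8,fy=2.8,interpolation=cv2.INTER_CUBIC))
for r in ctrl.find_in('top','plunger_top')[:2]: print(r,at_d('top',r['uv'],D))
E
```

```text
(no output)
```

View pics/top9.png

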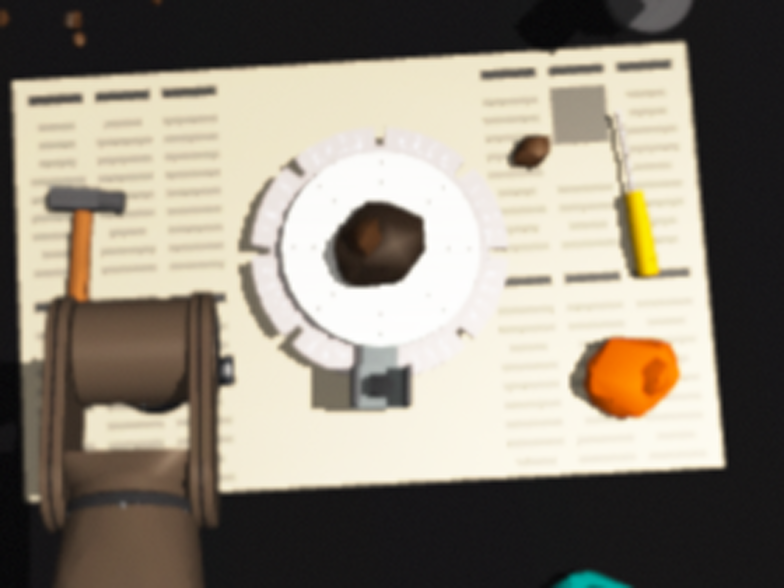

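The arm points over the bottom slot (crop 380,375), the specimen has turned with the table and still sits in the middle, and the hammer, chisel and chip are where they were.

```bash
python3 -c "
from plant import ctrl
print(ctrl.sign_off())"
```

```text
the job is handed in; nothing more can be done
None
```

The table is turned 45° counter-clockwise and locked in the next slot with the plunger fully up; nothing else looks disturbed, the arm is clear, and the job was handed in at about 10.6 s.

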